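# Hold the recessed reset button of a studio audio unit

### The arm

A 6-joint arm with a two-finger parallel gripper is mounted at the origin on the work surface. World frame = base frame: x ahead of the robot, y to its left, z up, the work surface at z = 0. Lengths are in m, angles in rad, forces in N, time in s.
With the tool pointing down it reaches from about 0.375 to 0.9 m from the base axis. Payload 3.1 kg.
Tool frame: the origin (TCP) lies at the very end of the fingers, on their centre line; the grasp point (between the pads) lies 19 mm behind it; z points along the fingers, y is the direction in which the jaws open and shut (so a half turn about z gives the same grasp; the last joint's range is limited). The gripper opens to 85 mm and grips with 20 to 120 N. Pads are 22 mm wide; open, the fingers measure 114 mm over their backs; the gripper's body (76 mm by 85 mm) begins 54 mm behind the grasp point. The pads swing forward as they close: fully open they stand 13 mm farther back than shut.
Start: joints at [0.94, 0.527, 1.433, -0, 1.181, -0.178], TCP at [0.273, 0.562, 0.231] pointing down, gripper open.
Joint ranges: [-3.08, 3.08], [-0.75, 2.2], [0.22, 2.44], [-1.43, 4.57], [0, 2.65], [-2.85, 2.85]. Speed limits (rad/s): [2.79, 2.79, 3.14, 3.14, 3.14, 3.14].

### API

Orientations are given as a unit quaternion [x, y, z, w].
In Python, from station import manip gives the robot as it stands. The module is installed in compiled form; this text tells all that it offers.
- The arm moves only by the tool send_rows, never from a script. Its argument "commands" is a list of rows, each an object with "delta_pos": the shift along the world's x, y, z in cm, a list of three; "yaw": the turn about the world's z in rad. A call has 1 to 10 rows; each row shifts and turns the pose as measured when the row begins; what a row does not reach is not made up. A row lasts 1/8 s, in which the tool goes at most 62.5 mm and 10.7 degrees, less where a joint would pass 70% of its speed; a pose out of reach is approached as far as the arm can. A call is refused whole if a number of a shift passes 6.25 or a number of a turn 0.188, either way. A call with a gripper value outside its range is refused whole. "grip" is the closure, from -1 (fully open) to 1 (shut), set as the call begins (left out, the last holds). The fingers move at their own pace and stop on an object; "force" is the grip in N (left out, the last holds). Time passes only in rows, so rows that do not move let the fingers close. It gives the time, the measured TCP pose, the force and the opening at its end, in the units of the state.
- manip.sense(): the state, without advancing time (a new reading comes with each control period).
- manip.snapshot(name): name is "scene" or "side" or "wrist"; returns the picture (480x640x3 uint8, blue, green, red); there is no depth.
- manip.get_calibration(name): a dict with "fx", "fy", "cx", "cy" (pixels), "dist_coeffs" ([k1, k2, p1, p2, k3] as OpenCV has them; the pictures are not rectified), "world_to_cam" (4x4, takes a point from world to camera coordinates); the wrist camera has in their place "mount" (4x4, takes a point from camera to tool coordinates, whose origin is the TCP and whose axes are the flange's). Camera axes: x right, y down, z forward; pixel columns grow to the right and rows downward; lengths in m; the calibration is good to about 2 mm. A picture is of the moment at which its call begins: read the wrist's pose just before it. get_calibration takes no time and is no camera call.
- manip.sign_off(): hands the job in, once; it reports no verdict.
The state is a dict: "t": time; "q": joint angles; "qd": joint speeds; "tau": joint torques, N m; "tcp_pos": TCP position; "tool_rot": TCP orientation; "force": force on the tool from outside, world axes, zero at the start; "ft_torque": the same for the moment, N m; "finger_gap": opening from 0.0 (shut) to 1.0 (fully open).
Only numpy, scipy, OpenCV 4.12 (cv2) and the standard library are available. Lean on these libraries where they do the work, as an engineer would, in place of code of your own. Each camera call takes 0.05 s, during which the arm holds its last target. There are 200 camera calls.

### The job

Reset the audio unit on the studio desk: push the orange cover on its top along its slide until the spring detent snaps it fully open, then take the blue stylus from its stand, reach its steel tip through the uncovered hole and press the recessed red button right down without forcing it. Finish while holding: keep the stylus gripped and the button fully down, with the cover still open, and do not let go. Leave the drinking glass, the headphones and the yellow cough button alone.

Things in the scene. Friction and masses are not known exactly. Their poses are not given: they have to be found in the camera images.
- unit: Audio unit: fixed box, black below, grey top, 150 (its x) x 210 (its y) x 55 mm high; origin at the centre of its underside on the table, z up. Aluminium gain knobs on its -x side, dark vent slots on the top. Two dark rails, 5 mm high, 6 mm wide, run along the unit's y at x = -26 and +26 mm and guide the cover between them.
- aperture (a point): Centre of the mouth of the round hole in the unit's flat top, level with the grey surface (55 mm above the table); axes parallel to the unit's, z up. The hole is 16 mm in diameter, vertical; the red button's top lies 12 mm below the mouth when not pressed. In the unit's frame it is at x 0, y -35 mm. The shut cover hides it.
- cover (a joint): Travel in m of the orange sliding cover along the unit's +y: 0 shut (over the hole), 0.045 fully open, past its detent (hard stop 0.046); starts at 0 to 0.008. Plate 44 (x) x 50 (y) mm, top 3.5 mm above the grey surface. It slides freely (about 1 N) up to 33 mm, where a spring detent resists with up to 10 N; pushed beyond 40 mm it snaps on to 45 or 46 mm by itself and stays; let go before that, it slips back to 33 mm.
- cover_tab (a point): Centre of the top face of the cover's upright tab; axes parallel to the unit's. The tab is 30 (x) x 10 (y) x 18.5 mm high above the cover's plate, so its top is 22 mm above the grey surface (77.5 mm above the table). Push it towards the unit's +y. With the cover shut it is 12 mm in +y from the aperture; it moves with the cover.
- reset_button (a joint): Depth in m to which the red reset button (14 mm diameter, at the bottom of the hole) is pressed: 0 free, 0.006 fully down (its top then 18 mm below the mouth of the hole). Spring: about 1 N at first, 5.6 N fully down, then a hard stop.
- stylus_center (a point): Middle of the upright stylus' 125 mm length, on its axis, z towards its top. Steel shaft 7 mm in diameter, 50 mm long, its flat tip 62.5 mm below this point; above it a blue round handle, 18 mm in diameter, from 12.5 mm below this point to 62.5 mm above. About 40 g. It starts upright in the stand, the handle's shoulder on the stand's top; lift straight up 50 mm or more to clear.
- stylus_tip (a point): Centre of the flat end of the stylus' steel shaft; axes as at stylus_center.
- stand: Fixed square aluminium block 56 x 56 x 58 mm high; origin at the centre of its underside. One vertical hole at its centre, 11 mm in diameter, 54 mm deep, holds the stylus.
- tumbler: Drinking glass, loose, upright, 70 mm across and 100 mm high; origin at the centre of its underside. Leave alone.
- headphones: Black headphones lying on the table, loose, about 115 x 190 x 75 mm high; origin at the centre of the underside between the ear cups. Leave alone.
- cough_button (a joint): Depth in m to which the yellow cough button (36 mm across, on a small black housing fixed to the table) is pressed: 0 free, 0.005 fully down. Leave alone.
Mind the look-alikes: they are no part of the job. Leave any green look-alike of the part that bears stylus_center alone.

How it is judged:
By the outcome, as a careful person would: the job done as asked, in the order asked, and still so for the second after the job is handed in, while the arm keeps its last pose, push and grip.
It also fails if it takes over 53 s, if anything falls off the work surface, if the arm or the gripper's body presses on something with over 40 N, if the wrist force passes 120 N, or if a joint passes its speed limit or range.

## Working session

There is one attempt and no reset: what is moved stays moved. The work goes in short steps, Python scripts to look and compute and a tool call to move; the robot and the scene stay as the last step left them, time stands still between calls to the robot, and variables do not carry over. Pictures are saved under pics/ and viewed, about 8 in all and at most 12, crops included, and the job is handed in when it is done.

Besides the shell and the picture viewer there is one more tool, called after ">>>" as name([rows], argument=value, ...), one row to a line, values as JSON. send_rows: Moves the arm, as the interface text tells. Its arguments: {"type":"object","properties":{"commands":{"type":"array","items":{"type":"object","properties":{"delta_pos":{"type":"array","items":{"type":"number"}},"yaw":{"type":"number"}}}},"grip":{"type":"number"},"force":{"type":"number"}},"required":["commands"]}

```bash
mkdir -p pics; python3 - <<'E'
from station import manip
import cv2,json,numpy as np
for n in ["scene","side","wrist"]:
    c=manip.get_calibration(n); print(n,{k:np.round(v,4).tolist() for k,v in c.items()})
    cv2.imwrite(f"pics/{n}0.png",manip.snapshot(n))
s=manip.sense();print({k:np.round(v,4).tolist() for k,v in s.items()})
E
```

```text
scene {'fx': 579.0269, 'fy': 579.0269, 'cx': 321.4822, 'cy': 237.0809, 'dist_coeffs': [-0.0379, 0.0, 0.0, 0.0, 0.0], 'world_to_cam': [[0.6734, 0.7392, -0.0105, -0.3673], [0.6218, -0.574, -0.5328, -0.2884], [-0.3999, 0.3523, -0.8462, 1.5258], [0.0, 0.0, 0.0, 1.0]]}
side {'fx': 495.0546, 'fy': 495.0546, 'cx': 320.6181, 'cy': 241.5862, 'dist_coeffs': [0.0427, 0.0, 0.0, 0.0, 0.0], 'world_to_cam': [[0.7389, -0.6736, -0.0134, -0.3879], [-0.3753, -0.395, -0.8385, 0.2625], [0.5595, 0.6247, -0.5447, 1.1204], [0.0, 0.0, 0.0, 1.0]]}
wrist {'fx': 390.7979, 'fy': 390.7979, 'cx': 316.8904, 'cy': 234.9285, 'dist_coeffs': [-0.0814, 0.0, 0.0, 0.0, 0.0], 'mount': [[-0.0011, -0.966, -0.2584, 0.0647], [1.0, -0.0007, -0.0014, 0.0], [0.0011, -0.2584, 0.966, -0.1437], [0.0, 0.0, 0.0, 1.0]]}
{'t': 0.15, 'q': [0.9395, 0.5283, 1.4336, -0.0, 1.1814, -0.1785], 'qd': [-0.0001, -0.0025, -0.0044, 0.0019, -0.0011, -0.0019], 'tau': [0.0011, -44.2743, -17.8276, -0.0002, 0.0056, -0.0], 'tcp_pos': [0.2731, 0.5616, 0.2305], 'tool_rot': [0.2245, 0.9745, -0.0008, -0.0003], 'force': [0.11, 0.5604, 0.5697], 'ft_torque': [0.0708, 0.0156, 0.0039], 'finger_gap': 1.0007}
```

View pics/scene0.png

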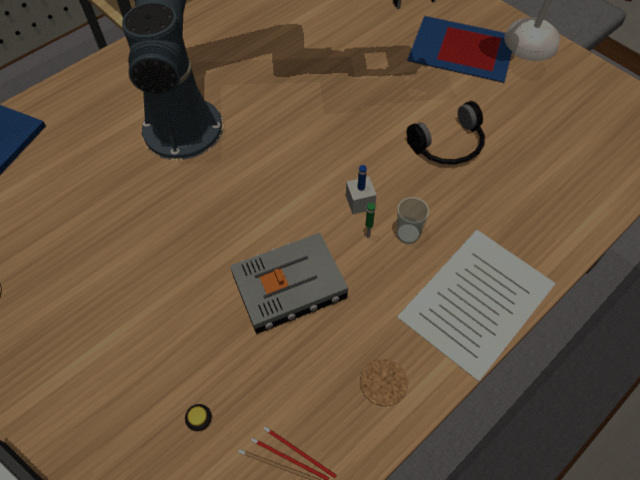

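View pics/side0.png

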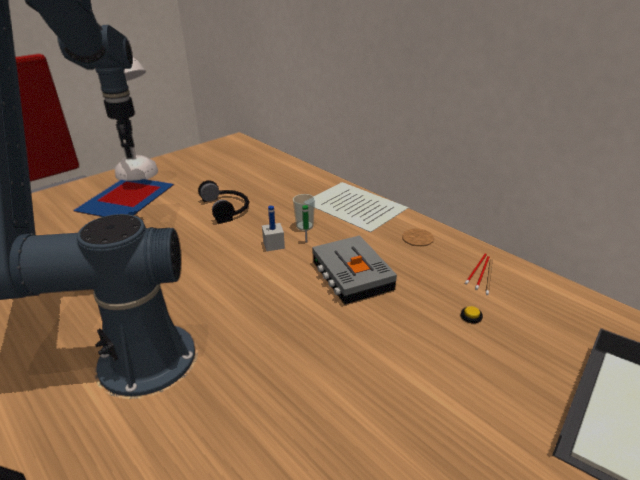

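The scene view has the unit at (290,283), with the orange cover at (274,281). The blue stylus is in its stand at (362,178), a green look-alike stands at (370,215), the glass is at (412,220), and the cough button is at (198,417). The side view shows the unit at (353,268) and the stylus at (272,218). I'll enlarge both.

```bash
cat > h.py <<'E'
from station import manip
import cv2,numpy as np
from scipy.spatial.transform import Rotation as R
def cam(n,s=None):
    c=manip.get_calibration(n);K=np.array([[c["fx"],0,c["cx"]],[0,c["fy"],c["cy"]],[0,0,1]]);d=np.array(c["dist_coeffs"])
    if n=="wrist":
        s=s or manip.sense();T=np.eye(4);T[:3,:3]=R.from_quat(s["tool_rot"]).as_matrix();T[:3,3]=s["tcp_pos"]
        W=np.linalg.inv(T@np.array(c["mount"]))
    else: W=np.array(c["world_to_cam"])
    return K,d,W
def ray(C,px):
    K,d,W=C;u=cv2.undistortPoints(np.float64([[px]]),K,d)[0,0]
    r=W[:3,:3].T@np.array([u[0],u[1],1]);return -W[:3,:3].T@W[:3,3],r/np.linalg.norm(r)
def plane(C,px,z):
    o,r=ray(C,px);return o+r*(z-o[2])/r[2]
def proj(C,p):
    K,d,W=C;return cv2.projectPoints(np.float64([p]),cv2.Rodrigues(W[:3,:3])[0],W[:3,3],K,d)[0][0,0]
def tri(rs):
    A=0;b=0
    for o,r in rs:
        P=np.eye(3)-np.outer(r,r);A=A+P;b=b+P@o
    x=np.linalg.solve(A,b);return x,[np.linalg.norm((np.eye(3)-np.outer(r,r))@(x-o)) for o,r in rs]
def blobs(im,lo,hi,amin=20):
    m=cv2.inRange(cv2.cvtColor(im,cv2.COLOR_BGR2HSV),lo,hi)
    n,_,st,ce=cv2.connectedComponentsWithStats(m)
    return m,sorted([(st[i].tolist(),ce[i].round(1).tolist()) for i in range(1,n) if st[i,4]>=amin],key=lambda a:-a[0][4])
E
python3 - <<'E'
from h import *
S=cv2.imread("pics/scene0.png");D=cv2.imread("pics/side0.png")
cols={"orange":((5,180,80),(15,255,255)),"blue":((110,120,40),(130,255,255)),"green":((50,120,30),(75,255,255)),"yellow":((24,120,60),(35,255,255))}
for k,(lo,hi) in cols.items():
    for n,im in(("scene",S),("side",D)):
        _,b=blobs(im,lo,hi,25);print(k,n,b[:4])
a=cv2.resize(S[225:340,220:360],None,fx=5,fy=5,interpolation=2)[:575,:700]
b=cv2.resize(D[225:310,300:410],None,fx=5,fy=5,interpolation=2)
cs,cd=cam("scene"),cam("side")
for p in [(233,280),(255,327),(347,293),(320,236),(274,281)]:print(p,plane(cs,p,.055).round(3))
for p in [(313,250),(345,292),(394,276),(361,238),(357,264)]:print(p,plane(cd,p,.055).round(3))
w=800;o=np.zeros((600,800,3),np.uint8);a=cv2.resize(S[230:335,225:355],(480,388));b=cv2.resize(D[230:305,305:400],(320,253));o[:388,:480]=a;o[:253,480:]=b
cv2.imwrite("pics/c.png",o)
E
```

```text
orange scene [([260, 269, 28, 25, 411], [273.3, 280.6])]
orange side [([348, 256, 22, 17, 221], [357.7, 264.2])]
blue scene []
blue side []
green scene [([366, 213, 8, 15, 86], [369.3, 219.8]), ([367, 203, 8, 7, 42], [370.7, 206.4])]
green side [([303, 212, 5, 17, 71], [305.3, 220.0])]
yellow scene [([188, 407, 19, 18, 257], [196.6, 415.8])]
yellow side []
(233, 280) [ 0.48  -0.192  0.055]
(255, 327) [ 0.594 -0.225  0.055]
(347, 293) [ 0.664 -0.036  0.055]
(320, 236) [0.523 0.017 0.055]
(274, 281) [ 0.54  -0.129  0.055]
(313, 250) [0.505 0.009 0.055]
(345, 292) [ 0.439 -0.184  0.055]
(394, 276) [ 0.577 -0.224  0.055]
(361, 238) [ 0.647 -0.04   0.055]
(357, 264) [ 0.546 -0.122  0.055]
```

View pics/c.png

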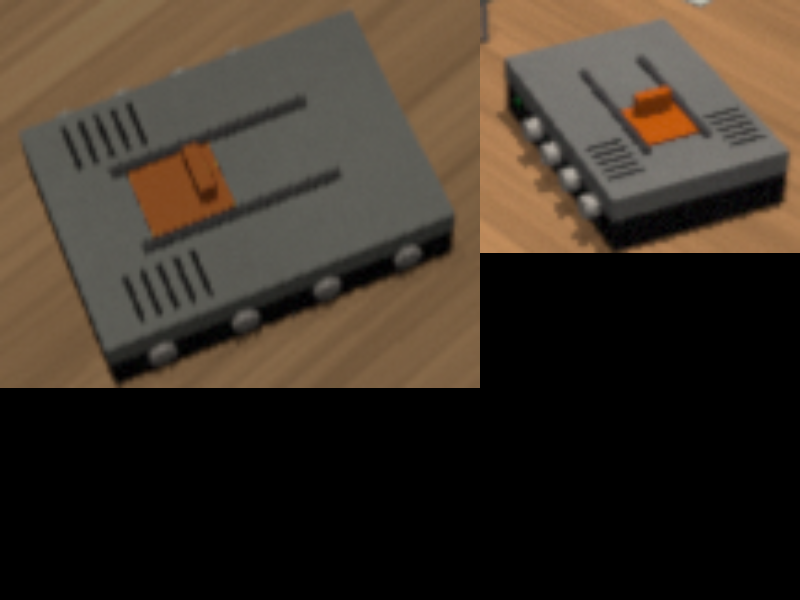

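The crop shows the vents at the −y end, and the rails and tab lead to image right. So +y points roughly along world (0.2, 0.98), with a yaw near −12°. Next I'll triangulate the stylus roughly.

```bash
python3 - <<'E'
from h import *
S=cv2.imread("pics/scene0.png");D=cv2.imread("pics/side0.png")
cs,cd=cam("scene"),cam("side")
for n,im in(("scene",S),("side",D)):
    print(n,blobs(im,(105,120,30),(135,255,255),25)[1][:6])
    y,x=(180,362) if n=="scene" else (220,271); print(cv2.cvtColor(im[y:y+1,x-3:x+4],cv2.COLOR_BGR2HSV).tolist())
print("stylus top",tri([ray(cs,(363,167.5)),ray(cd,(271.3,207))]))
print("handle foot",tri([ray(cs,(361.5,189)),ray(cd,(271.5,229))]))
print("green top",tri([ray(cs,(371,204)),ray(cd,(305.3,207))]))
print("green",plane(cs,(368,236),0.0),"glass",plane(cs,(408,238),0),plane(cd,(305,226),0))
E
```

```text
scene [([408, 17, 103, 65, 2331], [454.2, 48.7]), ([0, 106, 43, 62, 1418], [14.2, 132.1]), ([358, 175, 7, 15, 88], [361.2, 181.8]), ([359, 165, 7, 7, 36], [362.4, 168.2])]
[[[108, 228, 38], [108, 225, 43], [110, 208, 43], [108, 213, 43], [108, 237, 42], [109, 248, 37], [113, 18, 57]]]
side [([75, 180, 97, 36, 1003], [119.6, 201.5]), ([270, 213, 5, 16, 65], [271.7, 220.6])]
[[[14, 130, 163], [170, 51, 75], [111, 165, 65], [109, 219, 64], [110, 201, 66], [106, 255, 61], [133, 64, 64]]]
stylus top (array([0.49180947, 0.17441118, 0.13115977]), [np.float64(0.0013567064931836014), np.float64(0.001356706493183507)])
handle foot (array([0.49076545, 0.17704537, 0.05355781]), [np.float64(0.001553336154161444), np.float64(0.0015533361541613957)])
green top (array([0.57180186, 0.11925928, 0.12400206]), [np.float64(0.0033214259706006027), np.float64(0.00332142597060062)])
green [0.57190928 0.12150487 0.        ] glass [0.63842594 0.18550555 0.        ] [0.63149454 0.19153088 0.        ]
```

>>> send_rows([
  {"delta_pos": [2.9, -5.6, 0], "yaw": 0.05},
  {"delta_pos": [2.9, -5.6, 0], "yaw": 0.05},
  {"delta_pos": [2.9, -5.6, 0], "yaw": 0.05},
  {"delta_pos": [2.9, -5.6, 0], "yaw": 0.05},
  {"delta_pos": [2.9, -5.6, 0], "yaw": 0.05},
  {"delta_pos": [2.9, -5.6, 0], "yaw": 0},
  {"delta_pos": [0, 0, 0], "yaw": 0},
  {"delta_pos": [0, 0, 0], "yaw": 0},
], grip=1)

```text
t: 1.15
tcp_pos: [0.4464, 0.2246, 0.229]
tool_rot: [0.096, 0.995, 0.0, 0.0]
force: [-0.7, 1.3, -0.0]
finger_gap: -0.004
```

```bash
cat > w.py <<'E'
from h import *
import sys,json
s=manip.sense();im=manip.snapshot("wrist");cv2.imwrite(f"pics/{sys.argv[1]}.png",im)
json.dump({k:np.array(s[k]).tolist() for k in("tcp_pos","tool_rot")},open(f"pics/{sys.argv[1]}.json","w"))
m=R.from_quat(s["tool_rot"]).as_matrix();print(s["t"],np.round(s["tcp_pos"],4),"tooly deg",np.degrees(np.arctan2(m[1,1],m[0,1])).round(2),"zaxis",m[:,2].round(3),np.round(s["force"],2),s["finger_gap"])
E
python3 w.py w1
```

```text
1.15 [0.4464 0.2246 0.229 ] tooly deg 78.99 zaxis [ 0. -0. -1.] [-0.67  1.28 -0.02] -0.003967551802734589
```

>>> send_rows([
  {"delta_pos": [0.8, -5.5, 0]},
  {"delta_pos": [0.8, -5.5, 0]},
  {"delta_pos": [0.8, -5.5, 0]},
  {"delta_pos": [0.8, -5.5, 0]},
  {"delta_pos": [0.8, -5.5, -1]},
  {"delta_pos": [0.8, -5.5, -1]},
  {"delta_pos": [0.8, -5.5, -1]},
  {"delta_pos": [0, 0, 0]},
  {"delta_pos": [0, 0, 0]},
])

```text
validation failed for argument at $.co...
```

```bash
python3 w.py w2
```

```text
1.2 [0.4465 0.2248 0.2291] tooly deg 79.06 zaxis [ 0.001 -0.    -1.   ] [ 0.14  0.57 -0.3 ] -0.001978613022313514
```

View pics/w2.png

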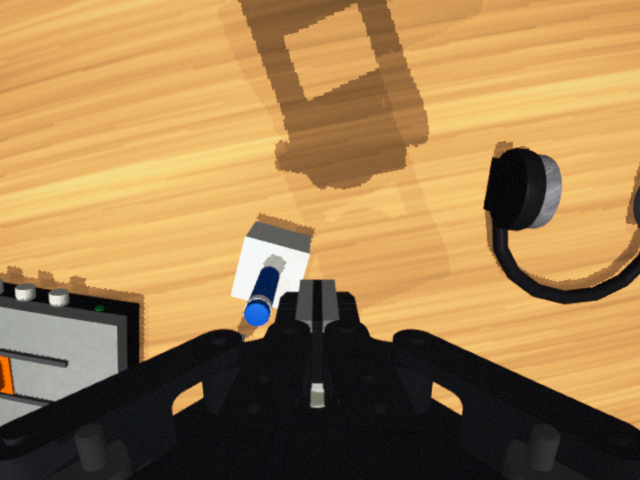

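View pics/w1.png

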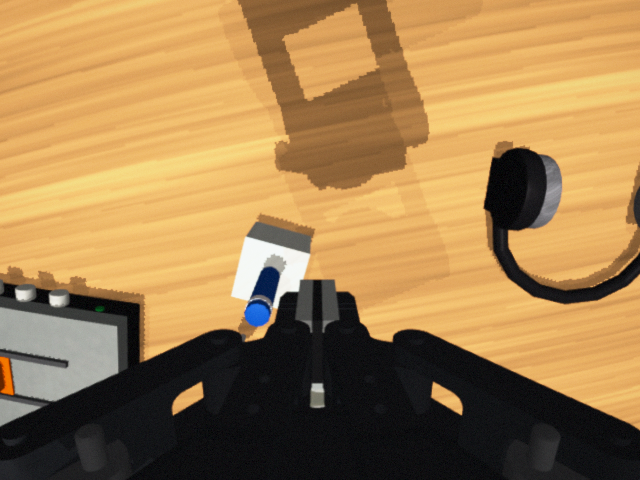

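w1 and w2 show the same view, because the move was refused: yaw seems to be required. The blue stylus top is at (257,312) and the stand top is around (275,265). Image up points towards the robot, so I need to stop with the TCP beyond the cover in +x.

>>> send_rows([
  {"delta_pos": [2.5, -5.2, 0], "yaw": 0},
  {"delta_pos": [2.5, -5.2, 0], "yaw": 0},
  {"delta_pos": [2.5, -5.2, 0], "yaw": 0},
  {"delta_pos": [2.5, -5.2, 0], "yaw": 0},
  {"delta_pos": [2.5, -5.2, -1], "yaw": 0},
  {"delta_pos": [2.5, -5.2, -1], "yaw": 0},
  {"delta_pos": [2.5, -5.2, -1], "yaw": 0},
  {"delta_pos": [0, 0, 0], "yaw": 0},
  {"delta_pos": [0, 0, 0], "yaw": 0},
])

```text
t: 2.38
tcp_pos: [0.6247, -0.1307, 0.1974]
tool_rot: [0.079, 0.997, 0.002, 0.001]
force: [0.5, 0.4, -0.1]
finger_gap: -0.004
```

```bash
python3 w.py w3
```

```text
2.375 [ 0.6247 -0.1307  0.1974] tooly deg 80.95 zaxis [ 0.002  0.004 -1.   ] [ 0.48  0.37 -0.09] -0.0035641240418923456
```

View pics/w3.png

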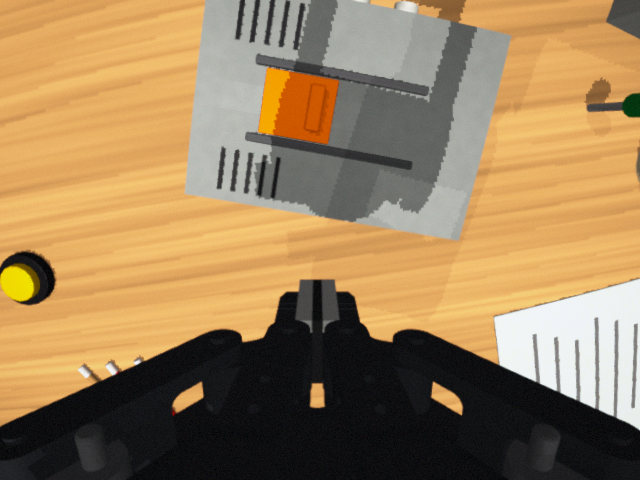

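The wrist view shows the grey top's corners at about (185,194), (461,240) and (510,37). The rails run (258,58)–(428,92) and (248,136)–(411,165). The cover is at (300,105) with its tab top at (315,107).

```bash
python3 - <<'E'
from h import *
import json
im=cv2.imread("pics/w3.png");C=cam("wrist",json.load(open("pics/w3.json")))
hsv=cv2.cvtColor(im,cv2.COLOR_BGR2HSV)
# grey top: low saturation, line fits on edges
px={"pm":(185.5,194),"pp":(461,240),"mp":(510,37)}
P={k:plane(C,p,.055) for k,p in px.items()}
for k,v in P.items():print(k,v.round(4))
print("lens",np.linalg.norm(P["pp"]-P["pm"]),np.linalg.norm(P["pp"]-P["mp"]))
model=np.array([[75,-105],[75,105],[-75,105]])/1e3
obs=np.array([P[k][:2] for k in("pm","pp","mp")])
a=obs-obs.mean(0);b=model-model.mean(0);th=np.arctan2((b[:,0]*a[:,1]-b[:,1]*a[:,0]).sum(),(a*b).sum())
Rm=np.array([[np.cos(th),-np.sin(th)],[np.sin(th),np.cos(th)]]);c=obs.mean(0)-Rm@model.mean(0)
print("yaw",np.degrees(th),"center",c,"res mm",((obs-(model@Rm.T+c))*1e3).round(1).tolist())
ra=[plane(C,p,.06) for p in((257,59),(428.5,91))];rb=[plane(C,p,.06) for p in((247,136),(412,165))]
print("rails unit xy",[(Rm.T@(r[:2]-c)*1e3).round(1).tolist() for r in ra+rb])
m,b=blobs(im,(3,150,60),(22,255,255),300)
m=(cv2.connectedComponents(m)[1]);x,y,w,h,_=b[0][0]
print(b[0]);mk=cv2.inRange(hsv,(3,200,60),(22,255,255))[y:y+h,x:x+w]
rc=cv2.boxPoints(cv2.minAreaRect(np.argwhere(mk>0)[:,::-1].astype(np.float32)))+[x,y]
print(rc.tolist(),[(Rm.T@(plane(C,p,.0585)[:2]-c)*1e3).round(1).tolist() for p in rc])
tt=[(309,85),(325,85),(322,131),(305,130)]
print("tab unit xy @.0775",[(Rm.T@(plane(C,p,.0775)[:2]-c)*1e3).round(1).tolist() for p in tt])
t,res=tri([ray(C,(315.5,107.5)),ray(cam("scene"),(278.4,272))]);print("tab tri",t,res)
ap=c+Rm@[0,-.035];print("aperture",ap,"unit +y",Rm[:,1])
cv2.imwrite("pics/o.png",cv2.resize(im[30:190,180:440],None,fx=3,fy=3,interpolation=cv2.INTER_CUBIC))
json.dump({"c":c.tolist(),"th":th},open("unit.json","w"))
E
```

```text
pm [ 0.5898 -0.2241  0.055 ]
pp [ 0.6582 -0.0237  0.055 ]
mp [0.5172 0.0225 0.055 ]
lens 0.21174474376975658 0.14835913627856853
yaw -18.855754706409652 center [ 0.55341987 -0.10012005] res mm [[-0.6, -0.4], [-0.2, 1.3], [0.8, -1.0]]
rails unit xy [[-26.7, -64.8], [-26.5, 54.3], [25.2, -64.7], [25.2, 54.2]]
([258, 68, 81, 76, 4722], [297.6, 105.5])
[[255.85350036621094, 131.10191345214844], [267.3433074951172, 67.08726263046265], [338.5617904663086, 79.87006378173828], [327.07198333740234, 143.88471221923828]] [[20.9, -59.2], [-22.8, -57.4], [-22.7, -8.0], [21.3, -8.2]]
tab unit xy @.0775 [[-13.9, -26.8], [-15.6, -16.7], [13.1, -13.6], [14.4, -24.7]]
tab tri [ 0.54669175 -0.11931805  0.09079598] [np.float64(0.00017590522048690322), np.float64(0.0001759052204869294)]
aperture [ 0.54210833 -0.13324178] unit +y [0.32318673 0.94633521]
```

View pics/o.png

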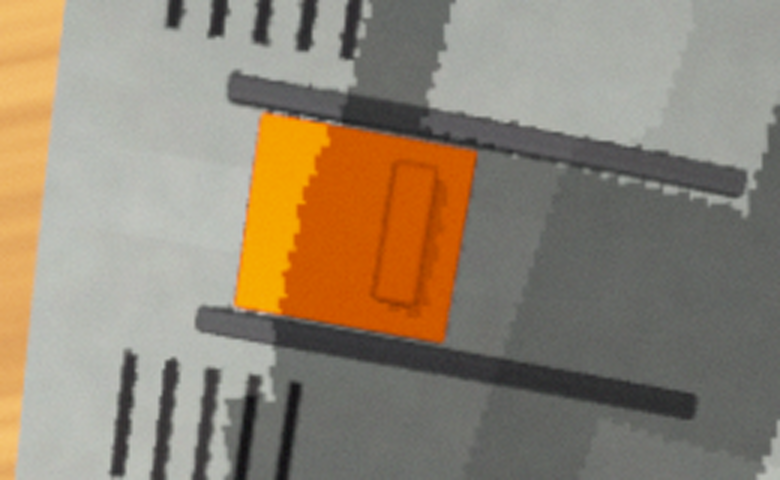

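The enlarged view fits the text: the cover sits about 2 mm open and the tab is clear. The height from the tab triangulation is loose (0.091 against 0.0775 m), because I only eyeballed the scene pixel. Next I'll go behind the tab.

>>> send_rows([
  {"delta_pos": [-4.4, -0.7, 0], "yaw": -0.085},
  {"delta_pos": [-4.4, -0.7, -2], "yaw": -0.085},
  {"delta_pos": [0, 0, -5], "yaw": 0},
  {"delta_pos": [0, 0, -4], "yaw": 0},
  {"delta_pos": [0, 0, 0], "yaw": 0},
  {"delta_pos": [0, 0, 0], "yaw": 0},
])

```text
t: 3.18
tcp_pos: [0.5353, -0.1341, 0.0909]
tool_rot: [0.158, 0.987, 0.001, 0.005]
force: [0.9, -0.1, -0.5]
finger_gap: 0.001
```

```bash
cat > st.py <<'E'
from h import *
import json
u=json.load(open("unit.json"));Rm=R.from_euler("z",u["th"]).as_matrix()[:2,:2];c=np.array(u["c"])+Rm@[-.0007,0]
s=manip.sense();m=R.from_quat(s["tool_rot"]).as_matrix()
print(s["t"],np.round(s["tcp_pos"],4),"unit mm",(Rm.T@(np.array(s["tcp_pos"][:2])-c)*1e3).round(1),"tooly",np.degrees(np.arctan2(m[1,1],m[0,1])).round(1),"F",np.round(s["force"],1),"gap",round(s["finger_gap"],3))
E
python3 st.py
```

```text
3.175 [ 0.5353 -0.1341  0.0909] unit mm [ -5.5 -38. ] tooly 71.8 F [ 0.9 -0.1 -0.5] gap 0.001
```

>>> send_rows([
  {"delta_pos": [0.2, -1.1, 0], "yaw": 0},
  {"delta_pos": [0, 0, -1.2], "yaw": 0},
  {"delta_pos": [0, 0, -1.2], "yaw": 0},
  {"delta_pos": [0, 0, 0], "yaw": 0},
])

```text
t: 3.68
tcp_pos: [0.5403, -0.1466, 0.0693]
tool_rot: [0.157, 0.988, -0.001, 0.009]
force: [-0.9, -0.0, -0.3]
finger_gap: -0.0
```

```bash
python3 st.py;  python3 - <<'E'
from h import *
S=manip.snapshot("scene");D=manip.snapshot("side")
o=np.hstack([cv2.resize(S[220:340,220:360],(400,343)),cv2.resize(D[205:315,290:418],(400,343))])
cv2.imwrite("pics/p1.png",o)
E
```

```text
3.675 [ 0.5403 -0.1466  0.0693] unit mm [  3.2 -48.2] tooly 71.9 F [-0.9 -0.  -0.3] gap -0.0
```

View pics/p1.png

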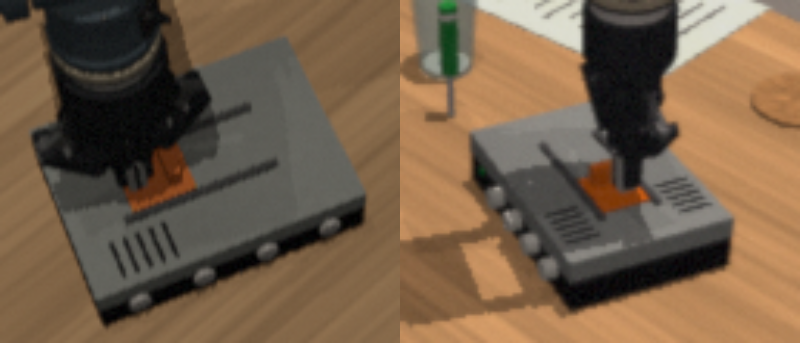

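The fingers stand on the cover plate behind the tab in both views. Now I'll push.

>>> send_rows([
  {"delta_pos": [0.1, 1.05, -0.2], "yaw": 0},
  {"delta_pos": [0.22, 1.0, 0], "yaw": 0},
  {"delta_pos": [0.32, 0.95, 0], "yaw": 0},
  {"delta_pos": [0.32, 0.95, 0], "yaw": 0},
  {"delta_pos": [0, 0, 0], "yaw": 0},
])

```text
t: 4.4
tcp_pos: [0.5514, -0.1057, 0.0684]
tool_rot: [0.156, 0.988, -0.003, 0.01]
force: [-1.6, -2.5, -0.3]
finger_gap: -0.003
```

```bash
python3 st.py
```

```text
4.4 [ 0.5514 -0.1057  0.0684] unit mm [ 0.6 -5.9] tooly 72.1 F [-1.6 -2.5 -0.3] gap -0.003
```

>>> send_rows([
  {"delta_pos": [0.22, 0.66, 0], "yaw": 0},
  {"delta_pos": [0.15, 0.47, 0], "yaw": 0},
  {"delta_pos": [0, 0, 0], "yaw": 0},
])

```text
t: 4.78
tcp_pos: [0.555, -0.0952, 0.0685]
tool_rot: [0.154, 0.988, -0.005, 0.01]
force: [-1.6, -5.7, -0.9]
finger_gap: 0.0
```

```bash
python3 st.py
```

```text
4.775 [ 0.555  -0.0952  0.0685] unit mm [0.6 5.2] tooly 72.2 F [-1.6 -5.7 -0.9] gap 0.0
```

Force is rising in the detent zone, so I'll continue in small steps.

>>> send_rows([
  {"delta_pos": [0.1, 0.3, 0], "yaw": 0},
  {"delta_pos": [0.1, 0.3, 0], "yaw": 0},
])

```text
t: 5.03
tcp_pos: [0.5553, -0.0946, 0.0685]
tool_rot: [0.151, 0.988, -0.01, 0.008]
force: [-5.6, -15.3, 0.8]
finger_gap: -0.002
```

```bash
python3 st.py
```

```text
5.025 [ 0.5553 -0.0946  0.0685] unit mm [0.6 5.9] tooly 72.6 F [ -5.6 -15.3   0.8] gap -0.002
```

At 16 N and no motion, the cover is probably at its hard stop. I'll back off, rise and look.

>>> send_rows([
  {"delta_pos": [-0.3, -1.0, 0], "yaw": 0},
  {"delta_pos": [0, 0, 4], "yaw": 0},
  {"delta_pos": [2.5, 0, 5], "yaw": 0},
  {"delta_pos": [4, 0, 3], "yaw": 0},
  {"delta_pos": [0, 0, 0], "yaw": 0},
  {"delta_pos": [0, 0, 0], "yaw": 0},
])

```text
t: 5.78
tcp_pos: [0.6152, -0.1006, 0.1904]
tool_rot: [0.153, 0.988, -0.005, 0.005]
force: [-0.7, -0.2, 0.0]
finger_gap: 0.001
```

```bash
python3 st.py; python3 w.py w4
```

```text
5.775 [ 0.6152 -0.1006  0.1904] unit mm [59.3 19.5] tooly 72.4 F [-0.7 -0.2  0. ] gap 0.001
5.775 [ 0.6152 -0.1006  0.1904] tooly deg 72.44 zaxis [ 0.008 -0.012 -1.   ] [-0.73 -0.17  0.04] 0.0009498825208939262
```

View pics/w4.png

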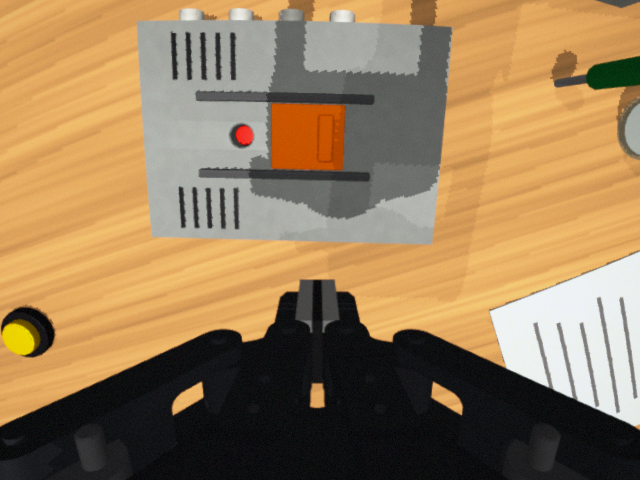

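The cover is open: the hole with the red button shows at (242,134), and the cover is now at (308,137). I'll measure the hole and the cover's travel.

```bash
python3 - <<'E'
from h import *
import json
im=cv2.imread("pics/w4.png");C=cam("wrist",json.load(open("pics/w4.json")))
u=json.load(open("unit.json"));Rm=R.from_euler("z",u["th"]).as_matrix()[:2,:2];c=np.array(u["c"])+Rm@[-.0007,0]
U=lambda p,z:(Rm.T@(plane(C,p,z)[:2]-c)*1e3).round(1)
g=im[110:158,215:270].copy();hs=cv2.cvtColor(g,cv2.COLOR_BGR2HSV)
m=((hs[...,1]>120)|(hs[...,2]<100)).astype(np.uint8);m[:,50:]=0
n,l,st,ce=cv2.connectedComponentsWithStats(m[5:45])
i=1+np.argmax(st[1:,4]);cn,_=cv2.findContours((l==i).astype(np.uint8),0,1);e=cv2.fitEllipse(max(cn,key=len));print(st[i],e)
p=(e[0][0]+215,e[0][1]+115);print("hole px",p,"world",plane(C,p,.055),"unit",U(p,.055))
_,b=blobs(im,(3,150,60),(22,255,255),300);b=[q for q in b if 2000<q[0][4]<9000];print(b)
x,y,w,h,_=b[0][0];print("cover y",U((x,y+h/2),.0585),U((x+w,y+h/2),.0585))
for p in((138,23),(452,29),(432,243),(153,237)):print("corner",U(p,.055))
print("rails",[U(p,.06) for p in((196,96),(374,100),(199,173),(370,177))])
E
```

```text
[ 15   9  23  24 417] ((26.32135772705078, 20.283353805541992), (21.69867515563965, 22.65371322631836), 162.04116821289062)
hole px (241.32135772705078, 135.283353805542) world [ 0.54097462 -0.13403033  0.055     ] unit [ -0.1 -36.1]
[([380, 0, 260, 111, 8975], [527.9, 39.5]), ([271, 103, 74, 68, 4778], [307.0, 136.2]), ([0, 0, 199, 90, 4711], [70.8, 34.5])]
cover y [-53.8  57. ] [-65.4 240.2]
corner [ -74.  -105.1]
corner [-73.1 104.6]
corner [ 74.9 104.2]
corner [  75.3 -105.6]
rails [array([-25.9, -65.4]), array([-25.3,  54.3]), array([ 26.1, -65.8]), array([26.4, 54.3])]
```

The hole is at world (0.541, −0.1335), and the cover's near edge at unit y of about −15 means it is fully open. Now for a second look at the stylus.

>>> send_rows([
  {"delta_pos": [-1.1, 5.1, 1.5], "yaw": 0},
  {"delta_pos": [-1.1, 5.1, 1.5], "yaw": 0},
  {"delta_pos": [-1.1, 5.1, 0], "yaw": 0},
  {"delta_pos": [-1.1, 5.1, 0], "yaw": 0},
  {"delta_pos": [-1.1, 5.1, 0], "yaw": 0},
  {"delta_pos": [0, 0, 0], "yaw": 0},
  {"delta_pos": [0, 0, 0], "yaw": 0},
], grip=0, force=40)

```text
t: 6.7
tcp_pos: [0.5466, 0.16, 0.2112]
tool_rot: [0.155, 0.988, -0.005, -0.007]
force: [0.2, -0.3, 0.7]
finger_gap: 0.502
```

```bash
python3 w.py w5; python3 - <<'E'
from h import *
import json
rs=[]
for n in("w1","w5"):
    im=cv2.imread(f"pics/{n}.png");C=cam("wrist",json.load(open(f"pics/{n}.json")))
    _,b=blobs(im,(105,150,150),(125,255,255),60);print(n,b[:3]);
    _,b2=blobs(im,(105,100,30),(125,255,255),60);print(n,b2[:3])
    if b: p=b[0][1];rs.append(ray(C,p));print(plane(C,p,.133).round(4))
print(tri(rs) if len(rs)>1 else "")
E
```

```text
6.7 [0.5466 0.16   0.2112] tooly deg 72.16 zaxis [-0.015 -0.008 -1.   ] [ 0.24 -0.27  0.72] 0.5018415641337526
w1 [([245, 303, 25, 23, 432], [256.6, 314.3])]
w1 [([252, 267, 27, 36, 577], [267.0, 283.0]), ([245, 300, 26, 27, 539], [257.2, 312.7])]
[0.4924 0.1736 0.133 ]
w5 []
w5 [([298, 134, 31, 31, 743], [313.1, 148.9])]
```

View pics/w5.png

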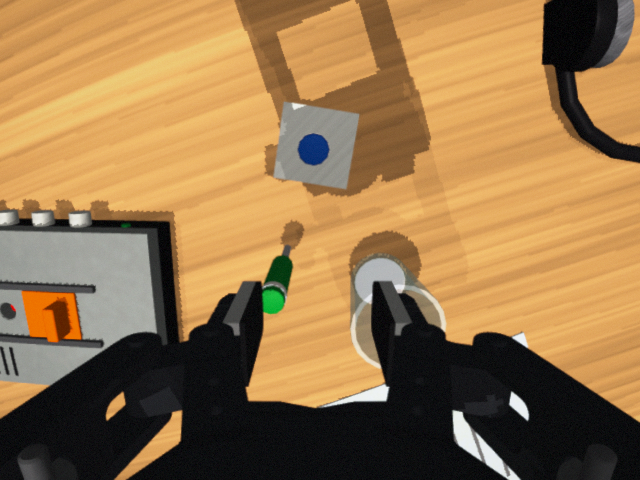

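In w5 the stylus top is at (313,149), centred on the stand. The green one is at (275,290) and the glass at (398,325), both to the +x side.

```bash
python3 - <<'E'
from h import *
import json
C1=cam("wrist",json.load(open("pics/w1.json")));C5=cam("wrist",json.load(open("pics/w5.json")))
a=ray(C1,(256.8,313.5));b=ray(C5,(313.1,148.9))
print(tri([a,b]),plane(C5,(313.1,148.9),.133),plane(C1,(256.8,313.5),.133))
im=cv2.imread("pics/w5.png");sq=[(286,102),(359,112),(347,189),(274,178)]
print("stand top",np.mean([plane(C5,p,.058) for p in sq],0))
E
python3 st.py
```

```text
(array([0.49229996, 0.17375054, 0.13202506]), [np.float64(0.00010155216487516836), np.float64(0.0001015521648751769)]) [0.49232486 0.1738713  0.133     ] [0.49180934 0.17391643 0.133     ]
stand top [0.4927528  0.17452327 0.058     ]
6.75 [0.5465 0.1598 0.2111] unit mm [-89.9 243.8] tooly 72.1 F [-0.4 -0.2 -1. ] gap 0.497
```

>>> send_rows([
  {"delta_pos": [-2.7, 0.7, 0], "yaw": 0},
  {"delta_pos": [-2.7, 0.7, -1], "yaw": 0},
  {"delta_pos": [0, 0, 0], "yaw": 0},
  {"delta_pos": [0, 0, 0], "yaw": 0},
])

```text
t: 7.25
tcp_pos: [0.4938, 0.1688, 0.2002]
tool_rot: [0.16, 0.987, -0.005, -0.007]
force: [-0.4, -0.6, -0.6]
finger_gap: 0.501
```

```bash
python3 st.py
```

```text
7.25 [0.4938 0.1688 0.2002] unit mm [-142.6  235.2] tooly 71.6 F [-0.4 -0.6 -0.6] gap 0.501
```

>>> send_rows([
  {"delta_pos": [-0.1, 0.5, -1], "yaw": 0},
  {"delta_pos": [0, 0, -3], "yaw": 0},
  {"delta_pos": [0, 0, -3], "yaw": 0},
  {"delta_pos": [0, 0, -2], "yaw": 0},
  {"delta_pos": [0, 0, 0], "yaw": 0},
])

```text
t: 7.88
tcp_pos: [0.4992, 0.173, 0.1069]
tool_rot: [0.162, 0.987, -0.004, -0.003]
force: [-0.2, -0.7, -0.6]
finger_gap: 0.499
```

```bash
python3 st.py
```

```text
7.875 [0.4992 0.173  0.1069] unit mm [-138.9  241. ] tooly 71.4 F [-0.2 -0.7 -0.6] gap 0.499
```

>>> send_rows([
  {"delta_pos": [-0.7, 0.1, -1], "yaw": 0},
  {"delta_pos": [0, 0, -1.2], "yaw": 0},
  {"delta_pos": [0, 0, -1.0], "yaw": 0},
  {"delta_pos": [0, 0, 0], "yaw": 0},
])

```text
t: 8.38
tcp_pos: [0.4935, 0.1744, 0.0741]
tool_rot: [0.162, 0.987, -0.004, -0.001]
force: [-0.8, 0.8, -0.4]
finger_gap: 0.503
```

```bash
python3 st.py
```

```text
8.375 [0.4935 0.1744 0.0741] unit mm [-144.7  240.4] tooly 71.4 F [-0.8  0.8 -0.4] gap 0.503
```

>>> send_rows([
  {"delta_pos": [-0.1, 0, -0.3], "yaw": 0},
  {"delta_pos": [0, 0, 0], "yaw": 0},
])

```text
t: 8.62
tcp_pos: [0.4929, 0.1744, 0.0712]
tool_rot: [0.162, 0.987, -0.004, -0.001]
force: [-0.8, -0.3, 0.0]
finger_gap: 0.497
```

>>> send_rows([
  {"delta_pos": [0, 0, 0], "yaw": 0},
  {"delta_pos": [0, 0, 0], "yaw": 0},
  {"delta_pos": [0, 0, 0], "yaw": 0},
  {"delta_pos": [0, 0, 0], "yaw": 0},
], grip=1, force=50)

```text
t: 9.12
tcp_pos: [0.4934, 0.1745, 0.0719]
tool_rot: [0.162, 0.987, -0.003, -0.0]
force: [0.2, -0.3, -0.3]
finger_gap: 0.198
```

```bash
python3 st.py
```

```text
9.125 [0.4934 0.1745 0.0719] unit mm [-144.8  240.5] tooly 71.4 F [ 0.2 -0.3 -0.3] gap 0.198
```

>>> send_rows([
  {"delta_pos": [0, 0, 0.8], "yaw": 0},
  {"delta_pos": [0, 0, 1.0], "yaw": 0},
  {"delta_pos": [0, 0, 1.0], "yaw": 0},
])

```text
t: 9.5
tcp_pos: [0.4929, 0.1744, 0.1011]
tool_rot: [0.162, 0.987, -0.004, -0.001]
force: [0.3, -0.3, -1.2]
finger_gap: 0.195
```

```bash
python3 st.py
```

```text
9.5 [0.4929 0.1744 0.1011] unit mm [-145.3  240.2] tooly 71.4 F [ 0.3 -0.3 -1.2] gap 0.195
```

>>> send_rows([
  {"delta_pos": [0, 0, 2], "yaw": 0},
  {"delta_pos": [0, 0, 3], "yaw": 0},
  {"delta_pos": [0, 0, 3], "yaw": 0},
  {"delta_pos": [0.5, -2, 1.5], "yaw": 0},
  {"delta_pos": [0.7, -4, 1], "yaw": 0},
  {"delta_pos": [0.7, -4, 0], "yaw": 0},
  {"delta_pos": [0.7, -4, 0], "yaw": 0},
  {"delta_pos": [0.7, -4, 0], "yaw": 0},
  {"delta_pos": [0.7, -4, 0], "yaw": 0},
  {"delta_pos": [0.7, -4, 0], "yaw": 0},
])

```text
t: 10.75
tcp_pos: [0.5405, -0.0902, 0.2196]
tool_rot: [0.158, 0.987, -0.003, 0.005]
force: [0.4, 0.1, -0.2]
finger_gap: 0.195
```

>>> send_rows([
  {"delta_pos": [0, -2, -1], "yaw": 0},
  {"delta_pos": [0, 0, -1], "yaw": 0},
  {"delta_pos": [0, 0, 0], "yaw": 0},
  {"delta_pos": [0, 0, 0], "yaw": 0},
])

```text
t: 11.25
tcp_pos: [0.5391, -0.11, 0.1986]
tool_rot: [0.16, 0.987, -0.002, 0.005]
force: [-0.1, 0.5, -0.4]
finger_gap: 0.195
```

```bash
python3 st.py
```

```text
11.25 [ 0.5391 -0.11    0.1986] unit mm [ -9.6 -14. ] tooly 71.6 F [-0.1  0.5 -0.4] gap 0.195
```

```bash
cat > tip.py <<'E'
from h import *
g=R.from_quat([0.162,0.987,-0.0035,-0.0005]);off=g.inv().apply(np.array([.4923,.1740,.008])-[.4932,.1745,.0719])
s=manip.sense();r=R.from_quat(s["tool_rot"]);t=np.array(s["tcp_pos"])+r.apply(off)
print(s["t"],"tcp",np.round(s["tcp_pos"],4),"tip",t.round(4),"to hole cm",((np.array([.541,-.1335,.055])-t)*100).round(2),"stylus axis",(r*g.inv()).apply([0,0,1]).round(3),"F",np.round(s["force"],1),"gap",round(s["finger_gap"],3))
E
python3 tip.py
```

```text
11.25 tcp [ 0.5391 -0.11    0.1986] tip [ 0.5389 -0.1104  0.1347] to hole cm [ 0.21 -2.31 -7.97] stylus axis [-0.011 -0.002  1.   ] F [-0.1  0.5 -0.4] gap 0.195
```

>>> send_rows([
  {"delta_pos": [0.1, -1.2, 0], "yaw": 0},
  {"delta_pos": [0.1, -1.1, -1], "yaw": 0},
  {"delta_pos": [0, 0, -2], "yaw": 0},
  {"delta_pos": [0, 0, -2], "yaw": 0},
  {"delta_pos": [0, 0, -1.2], "yaw": 0},
  {"delta_pos": [0, 0, 0], "yaw": 0},
  {"delta_pos": [0, 0, 0], "yaw": 0},
])

```text
t: 12.12
tcp_pos: [0.5426, -0.1353, 0.1344]
tool_rot: [0.159, 0.987, -0.002, 0.006]
force: [-0.4, -0.5, -1.2]
finger_gap: 0.196
```

```bash
python3 tip.py
```

```text
12.125 tcp [ 0.5426 -0.1353  0.1344] tip [ 0.5425 -0.1358  0.0705] to hole cm [-0.15  0.23 -1.55] stylus axis [-0.013  0.     1.   ] F [-0.4 -0.5 -1.2] gap 0.196
```

Correct laterally and drop to just above the mouth, then look.

>>> send_rows([
  {"delta_pos": [-0.15, 0.23, -0.5], "yaw": 0},
  {"delta_pos": [0, 0, -0.4], "yaw": 0},
  {"delta_pos": [0, 0, 0], "yaw": 0},
])

```text
t: 12.5
tcp_pos: [0.5418, -0.133, 0.1262]
tool_rot: [0.158, 0.987, -0.003, 0.007]
force: [0.6, -0.3, -0.6]
finger_gap: 0.196
```

```bash
python3 tip.py; python3 - <<'E'
from h import *
S=manip.snapshot("scene");D=manip.snapshot("side")
cs,cd=cam("scene"),cam("side")
for C in(cs,cd): print("expected hole px",proj(C,[.541,-.1335,.055]).round(1))
a=S[240:315,235:323];b=D[225:300,315:403]
o=np.hstack([cv2.resize(x,(400,341),interpolation=cv2.INTER_CUBIC) for x in(a,b)])
o=np.clip(o*1.5,0,255).astype(np.uint8)
cv2.imwrite("pics/p2.png",o);cv2.imwrite("pics/s2.png",S);cv2.imwrite("pics/d2.png",D)
E
```

```text
12.5 tcp [ 0.5418 -0.133   0.1262] tip [ 0.5419 -0.1336  0.0623] to hole cm [-0.09  0.01 -0.73] stylus axis [-0.016  0.001  1.   ] F [ 0.6 -0.3 -0.6] gap 0.196
expected hole px [272.8 282.5]
expected hole px [358.8 266.6]
```

View pics/p2.png

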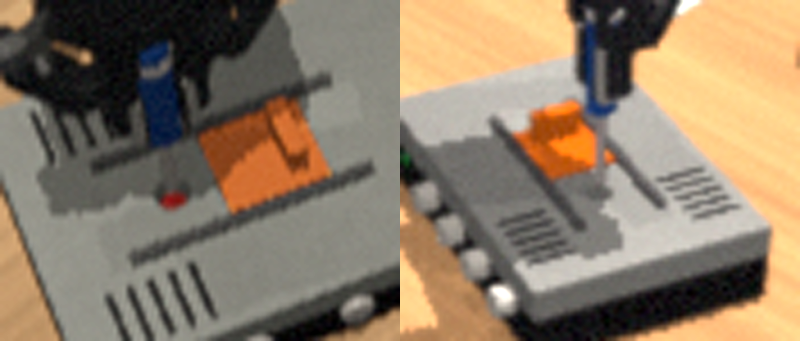

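The tip stands right over the red hole in both views, with the shaft ending at (172,190) over red at (172,198) on the left. The cover is open. Now I'll descend.

>>> send_rows([
  {"delta_pos": [-0.1, 0, -0.4], "yaw": 0},
  {"delta_pos": [0, 0, -0.6], "yaw": 0},
  {"delta_pos": [0, 0, -0.5], "yaw": 0},
  {"delta_pos": [0, 0, 0], "yaw": 0},
])

```text
t: 13.1
tcp_pos: [0.5409, -0.1331, 0.1103]
tool_rot: [0.158, 0.987, -0.003, 0.008]
force: [-1.3, 0.3, -0.4]
finger_gap: 0.195
```

```bash
python3 tip.py
```

```text
13.1 tcp [ 0.5409 -0.1331  0.1103] tip [ 0.541  -0.1337  0.0464] to hole cm [-0.    0.02  0.86] stylus axis [-0.016  0.001  1.   ] F [-1.3  0.3 -0.4] gap 0.195
```

The tip is 8.6 mm inside the hole with no contact force. Next comes the press, in small steps.

>>> send_rows([
  {"delta_pos": [0, 0, -0.3], "yaw": 0},
  {"delta_pos": [0, 0, -0.3], "yaw": 0},
  {"delta_pos": [0, 0, 0], "yaw": 0},
])

```text
t: 13.48
tcp_pos: [0.5411, -0.1332, 0.1044]
tool_rot: [0.158, 0.987, -0.003, 0.008]
force: [-1.3, 0.6, 2.1]
finger_gap: 0.192
```

```bash
python3 tip.py
```

```text
13.475 tcp [ 0.5411 -0.1332  0.1044] tip [ 0.5413 -0.1339  0.0405] to hole cm [-0.03  0.04  1.45] stylus axis [-0.017  0.002  1.   ] F [-1.3  0.6  2.1] gap 0.192
```

>>> send_rows([
  {"delta_pos": [0, 0, -0.2], "yaw": 0},
  {"delta_pos": [0, 0, -0.15], "yaw": 0},
  {"delta_pos": [0, 0, 0], "yaw": 0},
])

```text
t: 13.85
tcp_pos: [0.5412, -0.1333, 0.1017]
tool_rot: [0.158, 0.987, -0.003, 0.008]
force: [-0.6, -0.3, 4.4]
finger_gap: 0.196
```

```bash
python3 tip.py
```

```text
13.85 tcp [ 0.5412 -0.1333  0.1017] tip [ 0.5414 -0.1339  0.0378] to hole cm [-0.04  0.04  1.72] stylus axis [-0.017  0.002  1.   ] F [-0.6 -0.3  4.4] gap 0.196
```

>>> send_rows([
  {"delta_pos": [0, 0, -0.15], "yaw": 0},
  {"delta_pos": [0, 0, -0.1], "yaw": 0},
])

```text
t: 14.1
tcp_pos: [0.5415, -0.1333, 0.1002]
tool_rot: [0.158, 0.987, -0.003, 0.009]
force: [-2.2, 0.9, 13.6]
finger_gap: 0.193
```

```bash
python3 tip.py
```

```text
14.1 tcp [ 0.5415 -0.1333  0.1002] tip [ 0.5417 -0.134   0.0363] to hole cm [-0.07  0.05  1.87] stylus axis [-0.018  0.002  1.   ] F [-2.2  0.9 13.6] gap 0.193
```

Force has jumped above the spring's 5.6 N, so the button is at its stop. I'll settle to a gentler hold.

>>> send_rows([
  {"delta_pos": [0, 0, -0.05], "yaw": 0},
])

```text
t: 14.22
tcp_pos: [0.5414, -0.1333, 0.1004]
tool_rot: [0.158, 0.987, -0.003, 0.009]
force: [-2.1, 1.1, 7.5]
finger_gap: 0.198
```

```bash
python3 tip.py; python3 - <<'E'
from h import *
S=manip.snapshot("scene");D=manip.snapshot("side");W=manip.snapshot("wrist")
o=np.hstack([cv2.resize(x,(w,341),interpolation=cv2.INTER_CUBIC) for x,w in((S[190:325,225:430],400),(D[190:300,255:403],400))])
cv2.imwrite("pics/p3.png",np.clip(o*1.4,0,255).astype(np.uint8))
E
python3 tip.py
```

```text
14.225 tcp [ 0.5414 -0.1333  0.1004] tip [ 0.5416 -0.134   0.0365] to hole cm [-0.06  0.05  1.85] stylus axis [-0.018  0.002  1.   ] F [-2.1  1.1  7.5] gap 0.198
14.375 tcp [ 0.5414 -0.1333  0.1004] tip [ 0.5416 -0.1339  0.0365] to hole cm [-0.06  0.04  1.85] stylus axis [-0.018  0.002  1.   ] F [-1.4  0.2  8.8] gap 0.199
```

View pics/p3.png

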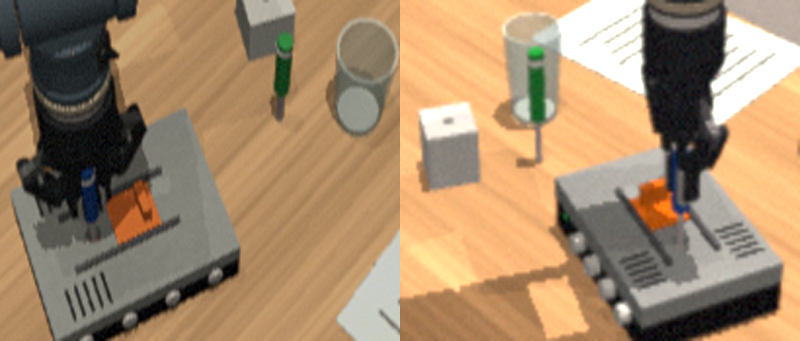

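The stylus is in the hole, the cover is open, and the glass and the green stylus stand undisturbed. The force is steady at about 8 N, above the spring's 5.6 N.

```bash
python3 -c "
from station import manip
print(manip.sign_off())"; python3 tip.py
```

```text
the job is handed in; nothing more can be done
None
the job is handed in; nothing more can be done
```

I handed the job in at about 14.4 s, with the stylus gripped, its tip holding the red button down and the cover open.

**What I did:** I pushed the orange cover by its tab until it reached its stop, at about 16 N. I then lifted the blue stylus straight out of its stand, put its tip through the hole and pressed the red button.

**Last checks:**
- **Button:** the tip was about 18.5 mm below the mouth of the hole, against 18 mm for fully down. The push held steady at 7.5–8.8 N, above the spring's 5.6 N. It peaked at 13.6 N before I eased off.
- **Cover:** the wrist view after the push put the cover's near edge about where a fully open cover should be. My scripted measurement of it picked the wrong patch, so I worked this out by hand. The last pictures still show the cover open.
- **Grip:** the opening stayed at about 17 mm on the 18 mm handle.
- **Other things:** the glass and the green look-alike were undisturbed in the last picture. I did not look at the headphones and the cough button again at the end, but the arm never went low near them.

**Failed or disagreed:**
- **Tab height:** a rough two-view measurement gave 91 mm against the stated 77.5 mm, from a pixel picked by eye. I used the stated height for the push.
- **Refused move:** one move was refused for leaving out yaw, and nothing moved.
- **Drift:** quick rows drifted by 5–11 mm. I corrected this before each contact.

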